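# Open the photometer's sample compartment

## Task

Get the bench photometer ready for the next cuvette: press down the release tab in front of the sample compartment's lid so that the lid springs up by itself, then gently push the lid on up and over, without flinging or forcing it, until it rests fully open against its stop. Do it with the fingertips only, gripping and lifting nothing, and leave the photometer, the cuvette standing on it and the things beside it where they are.

Things in the scene. Friction and masses are not known exactly. Their poses are not given: they have to be found in the camera images.
- photometer: Off-white bench photometer, 4 kg, loose on rubber feet: 270 mm deep (x), 280 wide (y). Origin: centre of its underside, on the bench; x points from its front (console, towards the robot) to its rear, y to its left, z up. Flat deck 105 mm above the bench from x = -36 mm to the rear; ahead of it the console with display and keys slopes down to 52 mm at x = -135 mm.
- tab_press (a joint): Release tab in front of the lid: rad pressed, 0 at rest to 0.28 fully down. A grey spring rocker whose flat ribbed paddle is pressed down; it turns about a cross pivot 26 mm behind the paddle's middle. It lets the lid go at about 0.18 rad (5 mm down at the paddle's middle; full travel 7 mm) and takes about 1.2 N to start, 3 N fully down. Springs back up.
- tab_top (a point): Where a finger presses: on the upper face of the release tab's paddle, 2 mm ahead of its middle, 111 mm above the bench. The paddle is 46 mm wide (photometer's y) and 30 mm deep (x from -67 to -37 mm on the photometer), with five dark ribs; the lid's catch begins 11 mm behind it. Moves with the tab.
- lid_angle (a joint): Lid of the sample compartment: rad open, 0 shut and latched, 1.83 at its open stop (15 degrees past upright). When released, a spring pin lifts it to about 0.53 and no farther. The lid (140 g, damped friction hinge) must then be pushed, with under 2 N at its front edge; left below about 1.3 it sinks back to 0.53, above that it stays where it is left, short of the stop.
- lid: Lid of the sample compartment, a grey slab 112 x 90 x 23 mm with a flat underside. Origin: middle of its hinge line, at its rear edge, 115 mm above the bench, 92 mm behind and 50 mm right of the photometer's centre; the line runs along the photometer's y and the lid swings up and to the rear (+x) about it. Its axes turn with it: shut, they are the photometer's; x points along the lid to the hinge.
- lid_edge (a point): Middle of the lid's lower front edge, on its flat underside: 112 mm ahead of the hinge line and 9.5 mm below it when shut, about 60 mm above the deck when sprung up. Moves with the lid, whose axes it shares. A catch 32 mm wide stands 6 mm out of the front face just above it.
- cuvette_mid (a point): Middle of a stoppered glass cuvette, 12.5 x 12.5 x 51 mm, standing loose on the photometer's deck to the left of the lid (24 mm above the deck). Leave alone.
- sample_bottle: Amber jar with white cap, 56 mm across, 105 mm tall, on the bench beside the photometer; origin at the centre of its underside. Leave alone.
- beaker: Small glass beaker, 60 mm across, 75 mm tall, on the bench beside the photometer; origin at the centre of its underside. Leave alone.
- vial_rack: White vial rack with small vials, 62 x 100 x 38 mm, on the bench beside the photometer; origin at the centre of its underside. Leave alone.

How it is judged (in metres and radians):
On the way, in this order (a step that is already met when the one before it is completed fails the run):
1. the release tab is pressed down with a finger while the lid is still down (value of joint tab_press above 0.1 rad and value of joint lid_angle below 0.2 rad and contact force between the fingers and photometer above 0.5 N).
2. the lid has sprung up by itself, not touched by the robot (value of joint lid_angle between 0.42 and 0.9 rad and contact force between the fingers and lid below 0.3 N), for 0.1 s.
3. the lid is pushed fully open, to its stop (value of joint lid_angle above 1.72 rad), for 0.1 s.
At the end, for the whole second after the job is handed in: The lid rests fully open (within 0.11 rad, about 6 degrees, of its stop) and still, the release tab has sprung back up, the photometer stands flat within 20 mm of where it was, the cuvette stands upright on it within 25 mm, and the jar, beaker and rack are within 20 mm of their places (value of joint lid_angle above 1.72 rad and velocity of joint lid_angle between -0.1 and 0.1 rad/s and value of joint tab_press below 0.06 rad and distance of each of photometer, sample_bottle, beaker, vial_rack from where it was at the start of the episode below 0.02 m and angle between photometer's own z axis and vertical below 0.03 rad and distance of cuvette_mid from where it was at the start of the episode below 0.025 m and angle between cuvette_mid's own z axis and vertical below 0.2 rad); the robot touches nothing.
It fails at once if the photometer is shoved more than 20 mm, lifted or tipped (distance of photometer from where it was at the start of the episode above 0.02 m or angle between photometer's own z axis and vertical above 0.08 rad).
It fails at once if the lid is flung against its stop (value of joint lid_angle above 1.3 rad and velocity of joint lid_angle above 4.5 rad/s).
It fails at once if the lid or another part of the photometer is pinched between the fingers or forced (contact force between the fingers and photometer above 36 N).
It fails at once if the cuvette is moved or knocked over (distance of cuvette_mid from where it was at the start of the episode above 0.025 m or angle between cuvette_mid's own z axis and vertical above 0.3 rad).
It fails at once if a thing beside the photometer is moved, lifted or knocked over (distance of any of sample_bottle, beaker, vial_rack from where it was at the start of the episode above 0.02 m).
It also fails if it takes over 48 s, if anything falls off the work surface, if the arm or the gripper's body presses on something with over 40 N, if the wrist force passes 120 N, or if a joint passes its speed limit or range.

## Robot

A 6-joint arm with a two-finger parallel gripper is mounted at the origin on the work surface. World frame = base frame: x ahead of the robot, y to its left, z up, the work surface at z = 0. Lengths are in mm, angles in degrees, forces in N, time in s.
With the tool pointing down it reaches from about 300 to 850 mm from the base axis. Payload 4.2 kg.
Tool frame: the origin (TCP) lies midway between the tips of the shut fingers; the grasp point (between the pads) lies 19 mm behind it; z points along the fingers, y is the line along which they close (so a half turn about z gives the same grasp; the last joint's range is limited). The gripper opens to 91 mm and grips with 3 to 60 N. Pads are 32 mm wide; open, the fingers measure 118 mm over their backs; the gripper's body (76 mm by 178 mm) begins 60 mm behind the grasp point.
Start: joints at [65.088, 18.312, 89.639, -0, 72.044, -1.146], TCP at [231.733, 526.254, 213.976] pointing down, gripper open.
Joint ranges: [-177.97, 177.97], [-48.28, 115.42], [12.27, 149.76], [-77.06, 257.06], [2.81, 150.46], [-146.56, 146.56]. Speed limits (degrees/s): [147.25, 147.25, 180, 180, 180, 180].

## Interface

Orientations are given as [roll, pitch, yaw] about the fixed x, y, z axes, in that order (R = Rz(yaw) Ry(pitch) Rx(roll)).
In Python, from workcell import env gives the robot as it stands.
- The arm moves only by the tool jog_arm, never from a script. Its argument "steps" is one flat list of numbers, 5 for each row, row after row: the closure, from 0 (fully open) to 1 (shut), then the shift along the tool's x, y, z in cm, then the turn about the tool's z in degrees. A call has 1 to 20 rows; each row is the pose to reach, as a shift and turn from the pose commanded when the call began, along the tool's axes at that moment; what a row does not reach only later rows make up. A row lasts 1/10 s, in which the tool goes at most 50 mm and 8.59 degrees, less where a joint would pass 70% of its speed; a pose out of reach is approached as far as the arm can. A call with a gripper value outside its range is refused whole. The fingers move at their own pace and stop on an object; "force" is the grip in N (left out, the last holds). Time passes only in rows, so rows that repeat a pose let the fingers close. It gives the time, the measured TCP pose, the force and the opening at its end, in the units of the state.
- env.state(): the state, without advancing time (a new reading comes with each control period).
- env.grab_frame(name): name is "scene" or "top"; returns the picture (384x512x3 uint8, red, green, blue); there is no depth.
- env.camera_params(name): a dict with "fx", "fy", "cx", "cy" (pixels), "R" (3x3) and "t" (3): a world point X has camera coordinates R X + t. Camera axes: x right, y down, z forward; pixel columns grow to the right and rows downward; lengths in mm; the calibration is good to about 2 mm. A picture is of the moment at which its call begins. camera_params takes no time and is no camera call.
- env.job_done(): hands the job in, once; it reports no verdict.
The state is a dict: "time_s": time; "qpos": joint angles; "qvel": joint speeds; "effort": joint torques, N m; "ee_pos": TCP position; "ee_rot": TCP orientation; "force": force on the tool from outside, world axes, zero at the start; "torque": the same for the moment, N m; "gripper_width": finger opening in mm.
Only numpy, scipy, OpenCV 4.12 (cv2) and the standard library are available. Lean on these libraries where they do the work, as an engineer would, in place of code of your own. Each camera call takes 0.05 s, during which the arm holds its last target. There are 200 camera calls.

## Working session

There is one attempt and no reset: what is moved stays moved. The work goes in short steps, Python scripts to look and compute and a tool call to move; the robot and the scene stay as the last step left them, time stands still between calls to the robot, and variables do not carry over. Pictures are saved under pics/ and viewed, on a budget of 10 in all, crops included, one or two more only if the job needs it, and the job is handed in when it is done.

Besides the shell and the picture viewer there is one more tool, called after "Request:" in YAML: its name, and indented under it one key for each argument. jog_arm: Moves the arm, as the interface text tells. Its arguments: {"type":"object","properties":{"steps":{"type":"array","items":{"type":"number"}},"force":{"type":"number"}},"required":["steps"]}

```bash
mkdir -p pics; cat > h.py <<'E'
import numpy as np, cv2
from workcell import env
def save(n,f):
    im=env.grab_frame(n); cv2.imwrite(f,im[:,:,::-1]); return im
def ray(n,u,v,z):
    p=env.camera_params(n);R=np.array(p['R']);t=np.array(p['t'])
    c=-R.T@t; d=R.T@np.array([(u-p['cx'])/p['fx'],(v-p['cy'])/p['fy'],1])
    return c+d*(z-c[2])/d[2]
def proj(n,X):
    p=env.camera_params(n);c=np.array(p['R'])@np.array(X,float)+np.array(p['t'])
    return p['fx']*c[0]/c[2]+p['cx'],p['fy']*c[1]/c[2]+p['cy']
E
python3 - <<'E'
from h import *
a=save('scene','pics/s0.png');b=save('top','pics/t0.png')
cv2.imwrite('pics/b0.png',cv2.resize(np.vstack([a,b])[:,:,::-1],None,fx=.78,fy=.78))
for n in('scene','top'):
    p=env.camera_params(n);print(n,p['fx'],-np.array(p['R']).T@np.array(p['t']),np.round(p['R'],2).tolist())
s=env.state();print(s['ee_pos'],s['ee_rot'],s['force'],s['gripper_width'],s['time_s'])
E
```

```text
scene 357.9852209589947 [1104.96875509  289.24959252  736.47401492] [[-0.33, 0.94, -0.02], [0.7, 0.23, -0.67], [-0.63, -0.24, -0.74]]
top 457.92250328956993 [ 443.83839545   90.25361748 1118.49270326] [[0.0, -1.0, 0.02], [-0.99, -0.0, -0.13], [0.13, -0.02, -0.99]]
[231.53024869 525.81957939 213.19225845] [-1.79907528e+02 -1.78442702e-03  1.56234198e+02] [-0.35006364  0.19911501  0.11067072] 91.52259405687946 0.1
```

View pics/t0.png

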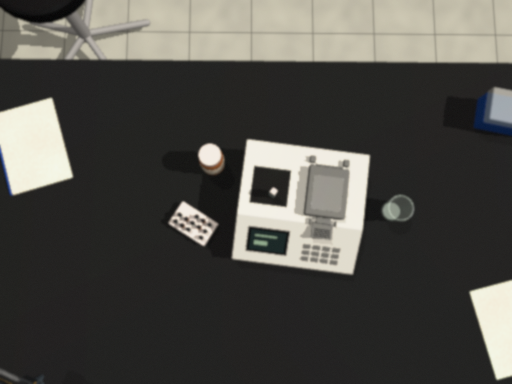

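View pics/s0.png

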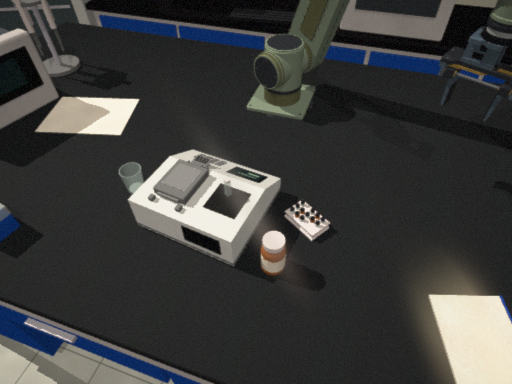

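The top view shows the photometer, with corners near (247,140), (370,154), (354,273) and (233,260). The lid is around (326,190), the tab around (320,229) and the cuvette at (273,191). The jar (211,158) and rack (194,223) stand to its left, and the beaker (398,208) to its right.

```bash
python3 - <<'E'
from h import *
im=cv2.imread('pics/t0.png')
m=(im.min(2)>140).astype(np.uint8); m[:100]=0
m=cv2.morphologyEx(m,cv2.MORPH_OPEN,np.ones((3,3)))
cs,_=cv2.findContours(m,cv2.RETR_EXTERNAL,cv2.CHAIN_APPROX_NONE)
c=[c for c in cs if cv2.pointPolygonTest(c,(300,160),False)>=0 ][0]
q=cv2.approxPolyDP(cv2.convexHull(c),5,True)[:,0];print(q)
q=sorted(q.tolist(),key=lambda p:p[1]); r=sorted(q[:2]);f=sorted(q[2:])
RL,RR=[ray('top',*p,105) for p in r];FL,FR=[ray('top',*p,52) for p in f]
print(RL,RR,FL,FR,np.linalg.norm(RL-RR),np.linalg.norm(FL-FR),np.linalg.norm((RL-FL)[:2]))
C=(RL+RR+FL+FR)/4; d=(RL-RR)+(FL-FR); yaw=np.arctan2(-d[0],d[1]); print('C',C,'yaw',np.degrees(yaw))
R=np.array([[np.cos(yaw),-np.sin(yaw)],[np.sin(yaw),np.cos(yaw)]])
np.savez('pose.npz',C=C[:2],R=R)
W=lambda x,y,z:np.r_[C[:2]+R@[x,y],z]
big=cv2.resize(im[120:290,180:420],None,fx=3,fy=3,interpolation=cv2.INTER_CUBIC)
bs=cv2.imread('pics/s0.png');bs=cv2.resize(bs[130:280,110:350],None,fx=3,fy=3,interpolation=cv2.INTER_CUBIC)
for n,P in dict(tab=W(-54,-50,111),tl=W(-67,-27,110),tr=W(-37,-73,111),le=W(-20,-50,124),ll=W(-20,-5,124),hr=W(92,-95,124),hl=W(92,-5,124),fr=W(-135,-140,52),rl=W(135,140,105)).items():
    print(n,P.round(1)); u,v=proj('top',P); cv2.circle(big,(int((u-180+.5)*3),int((v-120+.5)*3)),3,(0,0,255),-1)
    u,v=proj('scene',P); cv2.circle(bs,(int((u-110+.5)*3),int((v-130+.5)*3)),3,(0,0,255),-1)
cv2.imwrite('pics/m1.png',cv2.resize(np.vstack([big,bs[:, :720]]),None,fx=.62,fy=.62))
cv2.imwrite('pics/m1.png',np.vstack([cv2.resize(big,(430,305)),cv2.resize(bs,(430,269))]))
E
```

```text
[[247 140]
 [369 156]
 [351 273]
 [233 258]]
[709.94106821  87.8389589  105.        ] [ 674.24782369 -189.26788311  105.        ] [444.37786131 119.26300202  52.        ] [ 410.19033225 -153.31462507   52.        ] 279.39615171781816 274.7132139749276 267.4159444448394
C [559.68927136 -33.87013682  78.5       ] yaw -7.245084275668667
tab [499.8 -76.7 111. ]
tl [489.8 -52.2 110. ]
tr [ 513.8 -101.6  111. ]
le [533.5 -80.9 124. ]
ll [539.2 -36.3 124. ]
hr [ 639.  -139.7  124. ]
hl [650.3 -50.4 124. ]
fr [ 408.1 -155.7   52. ]
rl [711.3  88.  105. ]
```

View pics/m1.png

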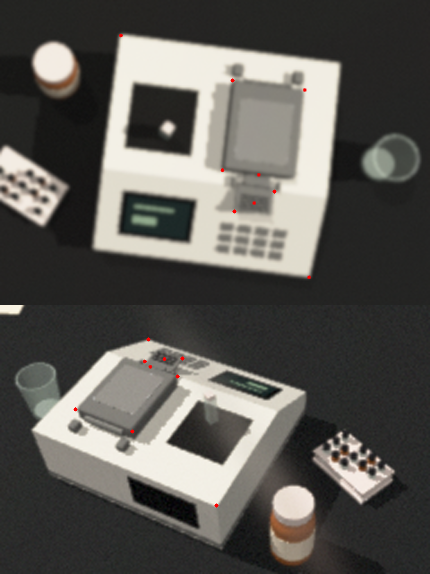

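The projected model points land on the tab, lid and body corners in both views, so the pose is good. My plan:
- **Press:** with shut fingers, tool y along the photometer's y.
- **Push:** open about 40 mm to straddle the catch and follow the lid edge's arc.

```bash
cat >> h.py <<'E'
_d=np.load('pose.npz')
def W(x,y,z): return np.r_[_d['C']+_d['R']@[x,y],z]
def tool(P,p0,yaw):
    a=np.radians(yaw); T=np.array([[np.cos(a),np.sin(a),0],[np.sin(a),-np.cos(a),0],[0,0,-1]])
    return (T.T@(np.asarray(P)-p0)/10).round(2)
E
python3 - <<'E'
from h import *
print(tool(W(-56,-50,150),[231.733,526.254,213.976],156.234))
E
```

```text
[-48.64 -44.43   6.4 ]
```

Request:
jog_arm:
  steps: [1, -4, -4, 0, -2, 1, -8, -7.5, 0, -4, 1, -12, -11, 0, -6, 1, -16, -14.5, 0, -8, 1, -19.5, -18, 0, -9, 1, -23, -21, 0, -11, 1, -26.5, -24, 0, -12, 1, -30, -27.5, 0, -14, 1, -33.5, -30.5, 0, -15, 1, -37, -33.5, 0, -16, 1, -40, -36.5, 0, -16.5, 1, -43, -39.5, 1, -16.5, 1, -46, -42, 3, -16.5, 1, -48, -44, 5, -16.5, 1, -48.6, -44.4, 6, -16.5, 1, -48.6, -44.4, 6.4, -16.5, 1, -48.6, -44.4, 6.4, -16.5, 1, -48.6, -44.4, 6.4, -16.5]

```text
time_s: 1.9
ee_pos: [497.5, -74.8, 150.6]
ee_rot: [180.0, 0.0, 172.8]
force: [-0.0, -0.1, 0.6]
gripper_width: 0.5
```

```bash
python3 - <<'E'
from h import *
t=save('top','pics/t1.png');s=save('scene','pics/s1.png')
cr=lambda a:cv2.resize(a,(480,300),interpolation=cv2.INTER_CUBIC)
cv2.imwrite('pics/b1.png',np.vstack([cr(t[150:290,220:444]),cr(s[110:250,100:324])])[:,:,::-1])
s=env.state();print(s['ee_pos'],s['ee_rot'],s['force'],s['gripper_width'],s['time_s'],W(-56,-50,150))
E
```

```text
[497.78479173 -74.94169561 150.90209291] [1.79988411e+02 9.55127171e-02 1.72823181e+02] [-1.02051179  0.07623227  0.02392634] 0.6319426564765153 2.0 [497.83069511 -76.40854938 150.        ]
```

View pics/b1.png

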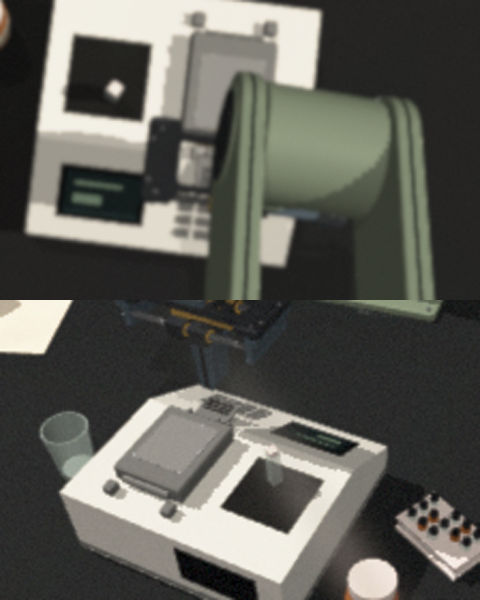

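The scene view shows the shut fingertips at about (207,385), in front of the lid and above the tab. I'm pressing in small steps.

Request:
jog_arm:
  steps: [1, 0, 0, 1, 0, 1, 0, 0, 2, 0, 1, 0, 0, 3, 0, 1, 0, 0, 3.5, 0, 1, 0, 0, 3.8, 0, 1, 0, 0, 4.0, 0, 1, 0, 0, 4.2, 0, 1, 0, 0, 4.2, 0, 1, 0, 0, 4.2, 0]

```text
time_s: 2.9
ee_pos: [496.1, -75.8, 108.3]
ee_rot: [180.0, -0.2, 172.7]
force: [-4.7, 0.5, 6.3]
gripper_width: 0.4
```

```bash
python3 - <<'E'
from h import *
s=save('scene','pics/s2.png')
cv2.imwrite('pics/b2.png',cv2.resize(s[120:240,130:290],(800,600),interpolation=cv2.INTER_CUBIC)[:,:,::-1])
s=env.state();print(s['ee_pos'],s['ee_rot'],s['force'],s['torque'],s['time_s'])
E
```

```text
[496.07183538 -75.77061417 108.29227208] [ 1.79990079e+02 -1.70756927e-01  1.72727938e+02] [-4.1472679   1.11148269  6.69863878] [0.17207398 0.90095447 0.0033546 ] 2.95
```

View pics/b2.png

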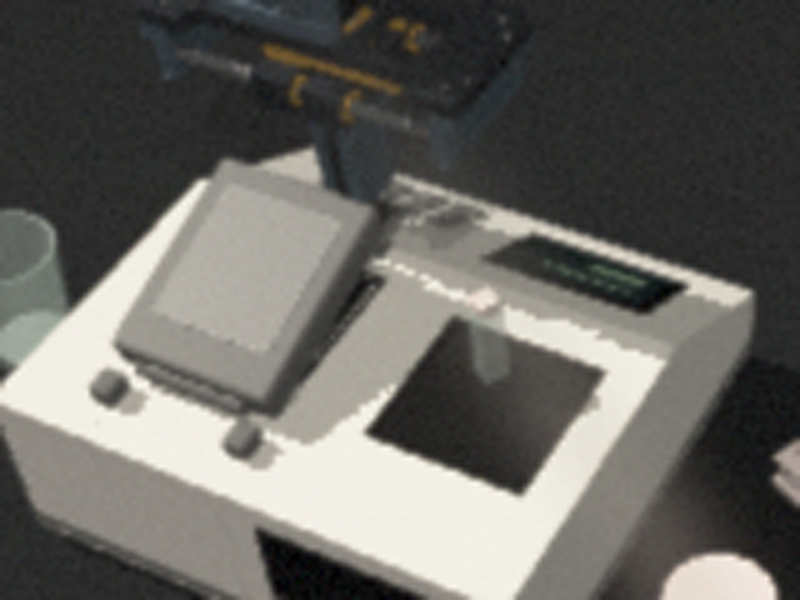

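The lid has sprung up to roughly 0.5 rad, with its front edge near (380,205), and it is clear of the fingers. I'll back off the tab, rise, and open the fingers to about 40 mm to straddle the catch.

Request:
jog_arm:
  steps: [1, 0, 0, -0.5, 0, 1, 0.5, 0, -1, 0, 1, 1.5, 0, -1.5, 0, 0.56, 2.5, 0, -2.5, 0, 0.56, 2.5, 0, -3.5, 0, 0.56, 2.5, 0, -3.7, 0, 0.56, 2, 0, -3.7, 0, 0.56, 1, 0, -3.7, 0, 0.56, 0, 0, -3.7, 0, 0.56, -1, 0, -3.7, 0, 0.56, -1.5, 0, -3.7, 0, 0.56, -1.5, 0, -3.7, 0, 0.56, -1.5, 0, -3.7, 0]

```text
time_s: 4.25
ee_pos: [512.3, -77.8, 144.6]
ee_rot: [180.0, -0.1, 172.7]
force: [0.3, -0.9, -0.2]
gripper_width: 39.8
```

```bash
python3 - <<'E'
from h import *
s=save('scene','pics/s3.png')
b=cv2.resize(s[100:220,130:290],(800,600),interpolation=cv2.INTER_CUBIC)[:,:,::-1].copy()
for th in (.53,):
  c,q=np.cos(th),np.sin(th)
  for y in(-95,-5):
    u,v=proj('scene',W(92-112*c-9.5*q,y,115+112*q-9.5*c));cv2.circle(b,(int((u-130+.5)*5),int((v-100+.5)*5)),4,(0,0,255),-1)
cv2.imwrite('pics/b3.png',b)
s=env.state();print(s['ee_pos'],s['force'],s['gripper_width'],s['time_s'],_d['R'].T@(s['ee_pos'][:2]-_d['C']))
E
```

```text
Traceback (most recent call last):
NameError: name '_d' is not defined. Did you mean: 'id'?
```

View pics/b3.png

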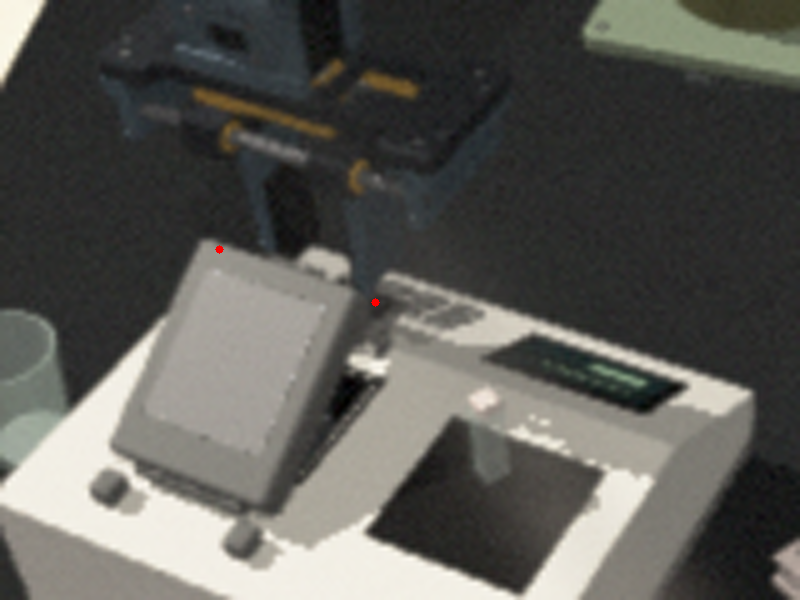

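The lid edge sits at the predicted 0.53 rad points, and the two fingers straddle the catch just in front of it. I'll now push along the edge's arc, checking partway.

Request:
jog_arm:
  steps: [0.56, -0.8, 0, 0, 0, 0.56, -1.4, 0, 0, 0, 0.56, -1.7, 0, -0.3, 0, 0.56, -2.0, 0, -0.75, 0, 0.56, -2.35, 0, -1.2, 0, 0.56, -2.65, 0, -1.6, 0, 0.56, -3.0, 0, -2.05, 0, 0.56, -3.35, 0, -2.45, 0, 0.56, -3.5, 0, -2.5, 0]

```text
time_s: 5.2
ee_pos: [546.4, -82.2, 171.3]
ee_rot: [180.0, -0.1, 172.7]
force: [-5.4, 0.3, 3.1]
gripper_width: 40.1
```

Request:
jog_arm:
  steps: [0.56, 0, 0, -0.4, 0, 0.56, -0.15, 0, -0.7, 0, 0.56, -0.4, 0, -1.0, 0, 0.56, -0.75, 0, -1.35, 0, 0.56, -1.15, 0, -1.7, 0, 0.56, -1.6, 0, -2.05, 0, 0.56, -2.05, 0, -2.4, 0, 0.56, -2.5, 0, -2.7, 0, 0.56, -2.5, 0, -2.7, 0]

```text
time_s: 6.1
ee_pos: [573.1, -85.6, 197.5]
ee_rot: [-180.0, 0.1, 172.7]
force: [-0.5, -0.1, -1.0]
gripper_width: 40.0
```

```bash
python3 - <<'E'
from h import *
s=save('scene','pics/s4.png')
b=cv2.resize(s[80:220,120:307],(800,600),interpolation=cv2.INTER_CUBIC)[:,:,::-1].copy()
k=800/187
for th,col in ((1.0,(0,0,255)),(1.1,(0,255,0)),(1.2,(255,0,0)),(1.4,(0,255,255))):
  c,q=np.cos(th),np.sin(th)
  for y in(-95,-5):
    u,v=proj('scene',W(92-112*c-9.5*q,y,115+112*q-9.5*c));cv2.circle(b,(int((u-120+.5)*k),int((v-80+.5)*k)),4,col,-1)
cv2.imwrite('pics/b4.png',b)
s=env.state();print(s['ee_pos'],s['force'],s['time_s'])
E
```

```text
[572.63232792 -85.5018763  197.18569857] [ 0.20905969  0.32525722 -0.82748923] 6.15
```

View pics/b4.png

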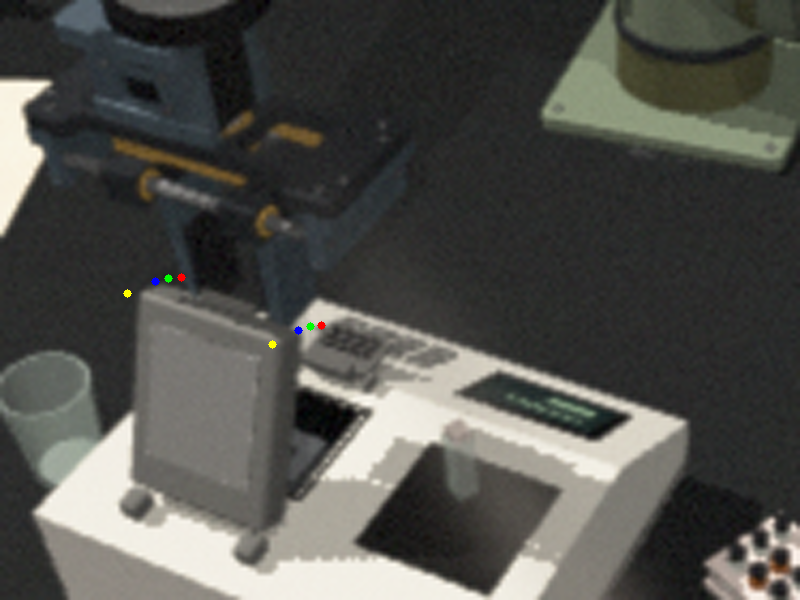

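The lid is at about 1.2 rad (the blue dots are on its edge), the fingers are under its edge, and nothing else has moved. I'll keep going.

Request:
jog_arm:
  steps: [0.56, -0.5, 0, -0.3, 0, 0.56, -1.0, 0, -0.55, 0, 0.56, -1.5, 0, -0.75, 0, 0.56, -2.0, 0, -0.9, 0, 0.56, -2.5, 0, -1.0, 0, 0.56, -3.0, 0, -1.0, 0, 0.56, -3.5, 0, -1.0, 0, 0.56, -4.0, 0, -1.0, 0, 0.56, -4.5, 0, -1.0, 0, 0.56, -5.0, 0, -1.0, 0, 0.56, -5.5, 0, -1.0, 0, 0.56, -6.0, 0, -1.0, 0, 0.56, -6.0, 0, -1.0, 0]

```text
time_s: 7.45
ee_pos: [632.3, -93.1, 206.7]
ee_rot: [180.0, 0.0, 172.7]
force: [1.3, 0.2, -0.9]
gripper_width: 40.1
```

Request:
jog_arm:
  steps: [0.56, -0.2, 0, 0, 0, 0.56, -0.4, 0, 0, 0, 0.56, -0.6, 0, 0, 0, 0.56, -0.8, 0, 0, 0, 0.56, -0.8, 0, 0, 0, 0.56, -0.8, 0, 0, 0]

```text
time_s: 8.05
ee_pos: [639.5, -94.1, 207.0]
ee_rot: [180.0, 0.0, 172.7]
force: [0.5, 0.3, 0.3]
gripper_width: 40.0
```

Request:
jog_arm:
  steps: [0.56, -0.2, 0, 0, 0, 0.56, -0.4, 0, 0, 0, 0.56, -0.5, 0, 0, 0, 0.56, -0.5, 0, 0, 0]

```text
time_s: 8.45
ee_pos: [643.2, -94.5, 206.8]
ee_rot: [180.0, -0.2, 172.7]
force: [-5.5, 0.8, 2.4]
gripper_width: 40.5
```

```bash
python3 - <<'E'
from h import *
s=save('scene','pics/s5.png')
b=cv2.resize(s[80:220,120:307],(800,600),interpolation=cv2.INTER_CUBIC)[:,:,::-1].copy()
k=800/187
for th,col in ((1.6,(0,0,255)),(1.72,(0,255,0)),(1.83,(255,0,0))):
  c,q=np.cos(th),np.sin(th)
  for y in(-95,-5):
    for d in (-9.5,13.5):
      u,v=proj('scene',W(92-112*c+d*q,y,115+112*q+d*c));cv2.circle(b,(int((u-120+.5)*k),int((v-80+.5)*k)),3,col,-1)
cv2.imwrite('pics/b5.png',b)
s=env.state();print(s['ee_pos'],s['force'],s['time_s'])
E
```

```text
[643.23146634 -94.53171983 206.82666394] [-4.78820734  0.40186194  2.65983138] 8.5
```

View pics/b5.png

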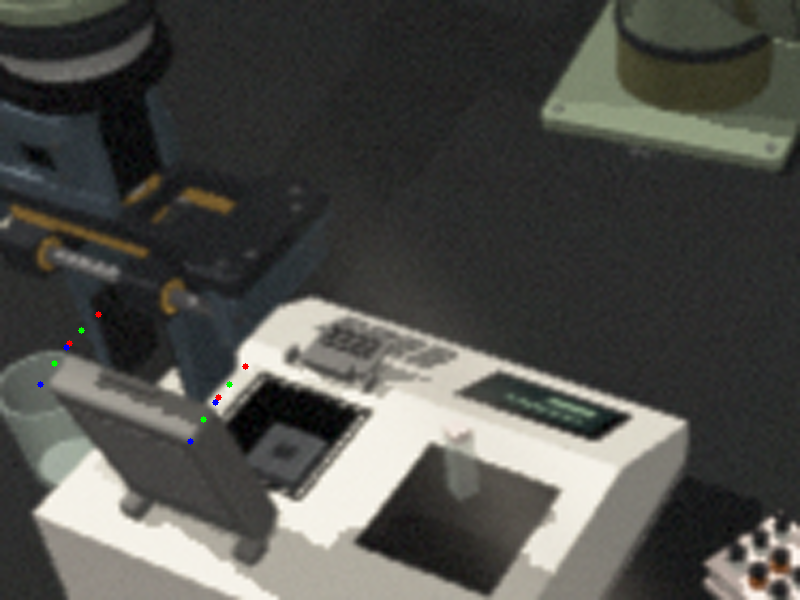

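The lid's top corner at (190,440) matches the 1.83 rad mark, and the force has risen to 5 N, so it is on its stop. I'm backing off.

Request:
jog_arm:
  steps: [0.56, 0.3, 0, 0, 0, 0.56, 1, 0, 0, 0, 0.56, 2.5, 0, 0, 0, 0.56, 5, 0, -0.5, 0, 0.56, 8, 0, -2, 0, 0.56, 12, 0, -4, 0, 0.56, 16, 0, -6, 0, 0.56, 20, 0, -7, 0, 0.56, 24, 0, -8, 0, 0.56, 26, 0, -8, 0, 0.56, 26, 0, -8, 0, 0.56, 26, 0, -8, 0, 0.56, 26, 0, -8, 0, 0.56, 26, 0, -8, 0]

```text
time_s: 9.9
ee_pos: [387.5, -62.0, 286.5]
ee_rot: [180.0, -0.0, 172.7]
force: [-0.5, -1.1, -1.2]
gripper_width: 40.4
```

```bash
python3 - <<'E'
from h import *
s=save('scene','pics/s6.png')
b=cv2.resize(s[80:280,100:367],(800,600),interpolation=cv2.INTER_CUBIC)[:,:,::-1].copy()
k=3
for th,col in ((1.72,(0,255,0)),(1.83,(255,0,0))):
  c,q=np.cos(th),np.sin(th)
  for y in(-95,-5):
    for d in (-9.5,13.5):
      u,v=proj('scene',W(92-112*c+d*q,y,115+112*q+d*c));cv2.circle(b,(int((u-100+.5)*k),int((v-80+.5)*k)),2,col,-1)
cv2.imwrite('pics/b6.png',b)
a=cv2.imread('pics/s0.png').astype(int);n=s[:,:,::-1].astype(int)
for nm,(r0,r1,c0,c1) in dict(jar=(228,280,255,292),rack=(198,242,282,332),cuv=(180,215,218,236),front=(225,260,200,260)).items(): print(nm,abs(a-n)[r0:r1,c0:c1].mean().round(1))
s=env.state();print(s['ee_pos'],s['force'],s['time_s'])
E
```

```text
jar 2.3
rack 3.1
cuv 2.3
front 6.3
[387.31967297 -61.90472895 286.46579804] [0.18566317 0.50223512 0.04943664] 9.95
```

View pics/b6.png

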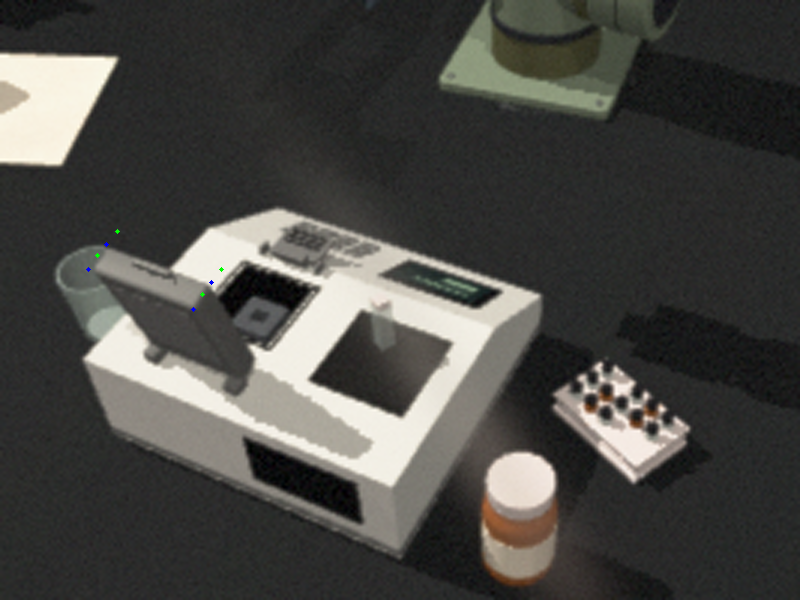

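The lid stays on the 1.83 rad marks, at (193,309) and (88,269). The tab is back up, the cuvette, jar, rack and beaker stand where they were, and the arm is clear.

```bash
python3 -c "
from workcell import env
print(env.job_done())"
```

```text
the job is handed in; nothing more can be done
None
```

The photometer's lid is fully open against its stop, and I handed the job in at about 10 s of the 48 s allowed.

- **Release:** I pressed the tab with the shut fingertips and the lid sprang up by itself to about 0.53 rad. The wrist force was about 6 N, more than the 3 N the tab should take. Its cause is unclear: about 5 N of it pointed sideways.
- **Opening:** I opened the fingers to 40 mm to straddle the catch and pushed the lid along its arc. Wrist readings stayed around 5–6 N. I stopped when the force rose and the lid's corners lined up with the 1.83 rad marks, then backed away.
- **Last checks:**
  - **Lid:** it stayed at the 1.83 rad marks after I let go.
  - **Tab:** it looks sprung back up, judged by eye at that image scale.
  - **Cuvette, jar and rack:** they match the starting image (mean pixel difference 2–3).
  - **Beaker and photometer:** I checked these only by eye and they look unmoved. The photometer's rear face differed a little more (6.3); I put that down to the open lid changing the light, but didn't check.
  - **Arm:** it is clear, with about zero force.

No check failed.

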